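# Clamp the tray carriage on its mark and pack the coin capsules

## Task

Open the black clamp lever, slide the tray carriage along its rail until its pointer lines up with the brass mark, and close the lever fully again while the tray is still empty. Then move all the coin capsules from the silver salver into the round tray in one flat honeycomb layer, one in the middle of the tray and the others upright around it, with the carriage left clamped on the mark. Do not drag the carriage against the closed clamp, and leave the coin box, the loupe and the capsule stack alone.

Things in the scene. Friction and masses are not known exactly. Their poses are not given: they have to be found in the camera images.
- rail: fixed rail assembly 314 mm long (along its own y) and 250 mm deep: two steel bars 30 mm high and, nearest the robot, an elm ledge 28 mm high that carries the mark. Origin on the work surface at mid-length; the carriage travels along the rail's own +y, which stays within 0.12 rad of world y
- carriage (a joint): slide of the tray carriage along the rail's +y, in m, 0 to 0.13 between its stops; needs about 2 N when the clamp is open; held by brake friction when the clamp is closed. The carriage has no handle: drag it by the open lever, or push the tray's wall
- clamp (a joint): angle of the clamp lever in rad: 0 closed (lever leans 0.70 rad from upright towards the rail's -x, i.e. towards the robot), 1.2 fully open (lever leans 0.50 rad the other way, towards the tray). It turns about the rail's y axis, stays where it is left, and takes up to about 8 N at the tip. The brake bites below 0.5 rad and is free above 0.6; closed means below 0.2, at its stop
- lever_pivot (a point): hinge axis of the clamp lever, on the carriage, 43 mm above the work surface, 105 mm from the tray's centre towards the rail's -x; black steel cheeks beside it reach 62 mm above the surface and 25 mm to either side along y
- lever_grip (a point): point on the axis of the lever, a black round rod 12 mm in diameter, 68 mm from the pivot; the rod's round end is 13 mm further on. It can be pinched from above across the rail's y, anywhere in its upper 30 mm; pinch it lightly (20 N), so that it can turn between the pads
- pointer (a point): tip of the small brass pointer on the carriage's front edge, 34 mm above the surface, 139 mm from the tray's centre towards the rail's -x and 50 mm towards its +y
- mark: fixed brass bar 22 mm long (rail x), 5 mm wide (rail y), 4 mm high, on the ledge. Origin at the centre of its underside; the pointer is on the mark when both have the same position along the rail's y
- tray_centre (a point): centre of the inner floor of the round rosewood tray on the carriage; floor 45 mm above the work surface, inner radius 64 mm, outer radius 69 mm, wall 10 mm above the floor. Seven capsules fit flat only as one in the middle and six round it, centres about 42 mm from the tray's centre
- salver: fixed flat square silver-plated salver, 222 mm, floor 4 mm thick, rim 10 mm high and 4 mm thick; origin at the centre of its underside, sides along its x and y. The capsules stand on it at the start
- capsule0: squat round coin capsule of about 60 g (5 to 7 are there, None if absent): glass disc 40 mm in diameter and 12 mm high, its lower edge bevelled 4 mm wide by 5 mm high, weighted so that it rights itself; on top a plain dark metal knob 14 mm in diameter from 12 to 38 mm above the underside, to be pinched from above. Origin at the centre of the underside, z up. All are alike. Packed neighbours stand 40 to 44 mm apart, so open the jaws only to about 30 mm among them
- capsule1: squat round coin capsule of about 60 g (5 to 7 are there, None if absent): glass disc 40 mm in diameter and 12 mm high, its lower edge bevelled 4 mm wide by 5 mm high, weighted so that it rights itself; on top a plain dark metal knob 14 mm in diameter from 12 to 38 mm above the underside, to be pinched from above. Origin at the centre of the underside, z up. All are alike. Packed neighbours stand 40 to 44 mm apart, so open the jaws only to about 30 mm among them
- capsule2: squat round coin capsule of about 60 g (5 to 7 are there, None if absent): glass disc 40 mm in diameter and 12 mm high, its lower edge bevelled 4 mm wide by 5 mm high, weighted so that it rights itself; on top a plain dark metal knob 14 mm in diameter from 12 to 38 mm above the underside, to be pinched from above. Origin at the centre of the underside, z up. All are alike. Packed neighbours stand 40 to 44 mm apart, so open the jaws only to about 30 mm among them
- capsule3: squat round coin capsule of about 60 g (5 to 7 are there, None if absent): glass disc 40 mm in diameter and 12 mm high, its lower edge bevelled 4 mm wide by 5 mm high, weighted so that it rights itself; on top a plain dark metal knob 14 mm in diameter from 12 to 38 mm above the underside, to be pinched from above. Origin at the centre of the underside, z up. All are alike. Packed neighbours stand 40 to 44 mm apart, so open the jaws only to about 30 mm among them
- capsule4: squat round coin capsule of about 60 g (5 to 7 are there, None if absent): glass disc 40 mm in diameter and 12 mm high, its lower edge bevelled 4 mm wide by 5 mm high, weighted so that it rights itself; on top a plain dark metal knob 14 mm in diameter from 12 to 38 mm above the underside, to be pinched from above. Origin at the centre of the underside, z up. All are alike. Packed neighbours stand 40 to 44 mm apart, so open the jaws only to about 30 mm among them
- capsule5: squat round coin capsule of about 60 g (5 to 7 are there, None if absent): glass disc 40 mm in diameter and 12 mm high, its lower edge bevelled 4 mm wide by 5 mm high, weighted so that it rights itself; on top a plain dark metal knob 14 mm in diameter from 12 to 38 mm above the underside, to be pinched from above. Origin at the centre of the underside, z up. All are alike. Packed neighbours stand 40 to 44 mm apart, so open the jaws only to about 30 mm among them
- capsule6: squat round coin capsule of about 60 g (5 to 7 are there, None if absent): glass disc 40 mm in diameter and 12 mm high, its lower edge bevelled 4 mm wide by 5 mm high, weighted so that it rights itself; on top a plain dark metal knob 14 mm in diameter from 12 to 38 mm above the underside, to be pinched from above. Origin at the centre of the underside, z up. All are alike. Packed neighbours stand 40 to 44 mm apart, so open the jaws only to about 30 mm among them
- coin_box: bystander: closed rosewood box 104 x 154 x 60 mm, origin at the centre of its underside
- loupe: bystander: nickel loupe on a round foot 80 mm across, 115 mm tall, lens 56 mm across held 25 mm to its y side; origin under the foot
- stack: bystander: stack of five flat glass coin capsules, 40 mm across, 40 mm tall, no knob, origin under it
Things that resemble listed ones, but are neither listed nor needed, are in the scene too. Leave any green look-alike of the capsule6 alone.

How it is judged (in metres and radians):
On the way, in this order (a step that is already met when the one before it is completed fails the run):
1. the clamp lever is opened (value of joint clamp above 0.75 rad), for 0.1 s.
2. the carriage stands on the mark with the lever closed again, the tray still empty (value of joint clamp below 0.2 rad and y of pointer in the frame of mark between -0.005 and 0.005 m and horizontal distance between each of capsule0, capsule1, capsule2, capsule3, capsule4, capsule5, capsule6 and tray_centre above 0.064 m), for 0.3 s.
At the end, for the whole second after the job is handed in: the lever is closed (below 0.2 rad), the pointer is within 5 mm of the mark along the rail, and every capsule present stands upright (0.1 rad), at rest on the tray's floor (3 mm), with one within 8 mm of the tray's centre and the others round it, centres within 48 mm of it (value of joint clamp below 0.2 rad and y of pointer in the frame of mark between -0.005 and 0.005 m and horizontal distance between each of capsule0, capsule1, capsule2, capsule3, capsule4, capsule5, capsule6 and tray_centre below 0.048 m and z of capsule0 in the frame of tray_centre between -0.003 and 0.003 m and angle between each of capsule0, capsule1, capsule2, capsule3, capsule4, capsule5, capsule6's own z axis and vertical below 0.1 rad and linear speed of each of capsule0, capsule1, capsule2, capsule3, capsule4, capsule5, capsule6 below 0.02 m/s and z of capsule1 in the frame of tray_centre between -0.003 and 0.003 m and z of capsule2 in the frame of tray_centre between -0.003 and 0.003 m and z of capsule3 in the frame of tray_centre between -0.003 and 0.003 m and z of capsule4 in the frame of tray_centre between -0.003 and 0.003 m and z of capsule5 in the frame of tray_centre between -0.003 and 0.003 m and z of capsule6 in the frame of tray_centre between -0.003 and 0.003 m and horizontal distance between any of capsule0, capsule1, capsule2, capsule3, capsule4, capsule5, capsule6 and tray_centre below 0.008 m); the robot touches nothing.
It fails at once if the carriage is dragged against the closed clamp (value of joint clamp below 0.2 rad and (velocity of joint carriage above 0.04 m/s or velocity of joint carriage below -0.04 m/s)).
It fails at once if a bystander is moved by more than 25 mm (distance of any of coin_box, loupe, stack from where it was at the start of the episode above 0.025 m).
Of capsule0, capsule1, capsule2, capsule3, capsule4, capsule5, capsule6 only 5 to 7 are there at a start; the rules pass over those that are not, and their reading is None.
At some moment in a run one of capsule0, capsule1, capsule2, capsule3, capsule4, capsule5, capsule6 may be knocked a few centimetres aside while the robot is not near it.
Once in a run the grip may slacken for a moment while it holds something.
It also fails if it takes over 210 s, if anything falls off the work surface, if the arm or the gripper's body presses on something with over 40 N, if the wrist force passes 120 N, or if a joint passes its speed limit or range.

## Robot

A 7-joint arm with a two-finger parallel gripper is mounted at the origin on the work surface. World frame = base frame: x ahead of the robot, y to its left, z up, the work surface at z = 0. Lengths are in m, angles in degrees, forces in N, time in s.
With the tool pointing down it reaches from about 0.425 to 0.95 m from the base axis. Payload 4.7 kg.
Tool frame: the origin (TCP) lies on the centre line of the jaws, within the pads' length; the fingertips stand 25 mm ahead of it and the grasp point (between the pads) lies 6 mm ahead of it; z points along the fingers, y is the line along which they close (so a half turn about z gives the same grasp; the last joint's range is limited). The gripper opens to 85 mm and grips with 20 to 120 N. Pads are 22 mm wide; open, the fingers measure 114 mm over their backs; the gripper's body (76 mm by 85 mm) begins 54 mm behind the grasp point. The pads swing forward as they close: fully open they stand 13 mm farther back than shut.
Start: joints at [71.282, 26.849, -2.785, 87.806, 1.381, 65.374, -4.715], TCP at [0.198, -0.645, 0.256] pointing down, gripper open.
Joint ranges: [-148.3, 148.3], [-19.14, 114.17], [-79.39, 73.82], [5.75, 140.21], [-59.74, 239.74], [12.07, 113.84], [-152.46, 152.46]. Speed limits (degrees/s): [147.25, 147.25, 180, 180, 180, 180, 180].

## Interface

Orientations are given as [roll, pitch, yaw] about the fixed x, y, z axes, in that order (R = Rz(yaw) Ry(pitch) Rx(roll)).
In Python, from station import sense, camera, finish_job, silhouettes gives the robot as it stands.
- The arm moves only by the shell command python3 -m pendant 'ROWS' [OPENING]. ROWS is JSON, a list of rows, each a list of 6 numbers: the shift along the world's x, y, z in cm, then the turn, a rotation vector about the world's x, y, z in units of 8 degrees (1.0 is 8 degrees). A call has 1 to 12 rows; each row is the pose to reach, as a shift and turn from the pose commanded when the call began; what a row does not reach only later rows make up. A row lasts 1/10 s, in which the tool goes at most 50 mm and 8.59 degrees, less where a joint would pass 70% of its speed; a pose out of reach is approached as far as the arm can. A call with a gripper value outside its range is refused whole. OPENING is the opening, from -1 (shut) to 1 (fully open), so that 0 is half open, set as the call begins (- or left out, the last holds). The fingers move at their own pace and stop on an object; the grip force is fixed at half the most. Time passes only in rows, so rows that repeat a pose let the fingers close. It gives the time, the measured TCP pose, the force, the opening and the grip force at its end, in the units of the state.
- sense(): the state, without advancing time (a new reading comes with each control period).
- camera(name): name is "side" or "top"; returns a dict with "pixels" (480x640x3 uint8, red, green, blue), "depth" (480x640 float32, m along the optical axis (not along the pixel's ray), 0 where there is no reading), "fx", "fy", "cx", "cy" (pixels), "rvec" (rotation vector, rad) and "tvec" (3), from world to camera coordinates, as OpenCV has them. Camera axes: x right, y down, z forward; pixel columns grow to the right and rows downward; lengths in m; the calibration is good to about 2 mm. A picture is of the moment at which its call begins.
- finish_job(): hands the job in; it is judged then, once.
Trained networks look in a picture, given as the dict that the camera call returned (one of the last four; its "shot" number tells which), for a name from the list of things; names that differ only in an ending like _2 or _b are one class to them, and where a whole thing is asked for, a point or a joint stands for the part that bears it (a point fixed in the world has none). Each returns a list of dicts, best first, with "score" (0 to 1); they miss things now and then, are a little off and sometimes report something else, mostly with a low value. They report only what shows in the picture. A call takes as long as a camera call. They do not tell look-alikes from the thing itself.
- silhouettes(label, picture): "region" (480x640 bool, what is visible of it) and "box" ([left, top, right, bottom] in pixels, round what is visible of it).
The state is a dict: "t": time; "qpos": joint angles; "joint_velocities": joint speeds; "tau": joint torques, N m; "eef_pos": TCP position; "tool_rot": TCP orientation; "wrist_force": force on the tool from outside, world axes, zero at the start; "wrist_torque": the same for the moment, N m; "grip_width": opening from 0.0 (shut) to 1.0 (fully open); "finger_force": force on a finger pad.
Only numpy, scipy, OpenCV 4.12 (cv2) and the standard library are available. Lean on these libraries where they do the work, as an engineer would, in place of code of your own. Each camera call takes 0.05 s, during which the arm holds its last target. There are 200 camera calls.

## Working session

There is one attempt and no reset: what is moved stays moved. The work goes in short steps, Python scripts to look and compute and a shell command to move; the robot and the scene stay as the last step left them, time stands still between calls to the robot, and variables do not carry over. Pictures are saved under pics/ and viewed, at most 14 in all, crops included, and the job is handed in when it is done.

```bash
ls; mkdir -p pics; cat > h.py <<'E'
import numpy as np,cv2
from station import sense,camera,silhouettes
def R(p): return cv2.Rodrigues(np.array(p['rvec'],float))[0]
def back(p,u,v,d):
    c=np.array([(u-p['cx'])/p['fx']*d,(v-p['cy'])/p['fy']*d,d]); return R(p).T@(c-np.array(p['tvec']).ravel().reshape(3,*([1]*(c.ndim-1))).reshape(3,-1).reshape(c.shape if c.ndim==1 else (3,1)))
def cloud(p,m):
    v,u=np.nonzero(m&(p['depth']>0)); d=p['depth'][v,u]
    return back(p,u,v,d).T
def onplane(p,u,v,z):
    r=R(p).T@np.array([(u-p['cx'])/p['fx'],(v-p['cy'])/p['fy'],1]); o=-R(p).T@np.array(p['tvec']).ravel()
    return o+r*(z-o[2])/r[2]
def proj(p,X): return cv2.projectPoints(np.array(X,float).reshape(-1,3),np.array(p['rvec'],float),np.array(p['tvec'],float),np.array([[p['fx'],0,p['cx']],[0,p['fy'],p['cy']],[0,0,1.]]),None)[0].reshape(-1,2)
def save(p,n,box=None,s=1):
    im=p['pixels'][:,:,::-1]
    if box: l,t,r,b=box; im=im[t:b,l:r]
    cv2.imwrite('pics/'+n,cv2.resize(im,None,fx=s,fy=s,interpolation=cv2.INTER_CUBIC))
E
python3 - <<'E'
from h import *
print({k:np.round(v,3) if not isinstance(v,str) else v for k,v in sense().items()})
for n in('top','side'):
    p=camera(n); save(p,n+'0.png'); print(n,'cam at',-R(p).T@np.array(p['tvec']).ravel())
    if n=='top': P=p
    for l in ['capsule0','mark','pointer','lever_grip','tray_centre','salver','rail','coin_box','loupe','stack']:
        for s in silhouettes(l,p)[:9]:
            c=cloud(p,s['region']); 
            if len(c): print(l,round(s['score'],2),np.round(s['box']),np.round(np.median(c,0),3),c[:,2].max().round(3))
E
```

```text
pics
{'t': np.float64(0.0), 'qpos': array([71.281, 26.897, -2.785, 87.873,  1.381, 65.375, -4.715]), 'joint_velocities': array([-0.044,  0.016,  0.031,  0.036, -0.109, -0.076, -0.084]), 'tau': array([ 0.0000e+00, -5.1030e+01, -4.6000e-02, -2.3771e+01,  1.1000e-02,
        7.0000e-03, -0.0000e+00]), 'eef_pos': array([ 0.198, -0.645,  0.255]), 'tool_rot': array([-1.79888e+02,  4.00000e-03,  1.70660e+01]), 'wrist_force': array([ 0.184, -0.467,  0.087]), 'wrist_torque': array([ 0.001, -0.025, -0.012]), 'finger_force': np.float64(0.0), 'grip_width': np.float64(1.001)}
top cam at [0.4651134  0.09533787 1.16781213]
capsule0 0.69 [285. 244. 294. 258.] [0.597 0.18  0.01 ] 0.048
capsule0 0.66 [245. 299. 260. 315.] [0.457 0.268 0.01 ] 0.047
capsule0 0.63 [184. 299. 197. 316.] [0.457 0.427 0.007] 0.042
capsule0 0.57 [237. 274. 249. 290.] [0.511 0.299 0.01 ] 0.049
capsule0 0.54 [262. 271. 277. 284.] [0.531 0.235 0.01 ] 0.045
capsule0 0.53 [255. 246. 277. 256.] [0.589 0.245 0.009] 0.046
capsule0 0.49 [286. 267. 300. 284.] [0.537 0.171 0.009] 0.045
pointer 0.76 [410. 216. 471. 313.] [ 0.589 -0.185 
[... 1031 characters left out ...]
011] 0.044
capsule0 0.61 [310. 371. 338. 396.] [0.508 0.307 0.01 ] 0.044
capsule0 0.55 [321. 304. 338. 327.] [0.536 0.177 0.011] 0.045
pointer 0.65 [310. 146. 428. 202.] [ 0.58  -0.175  0.045] 0.108
pointer 0.5 [307. 370. 335. 395.] [0.508 0.307 0.01 ] 0.044
lever_grip 0.58 [398. 154. 423. 177.] [ 0.472 -0.196  0.08 ] 0.108
tray_centre 0.96 [308. 145. 428. 201.] [ 0.581 -0.175  0.045] 0.108
salver 0.74 [247. 288. 398. 419.] [0.523 0.25  0.004] 0.044
rail 0.89 [292. 139. 429. 262.] [ 0.547 -0.148  0.03 ] 0.108
coin_box 0.73 [172. 225. 256. 312.] [0.753 0.167 0.058] 0.064
loupe 0.95 [235. 168. 278. 222.] [ 0.757 -0.03   0.013] 0.119
stack 0.86 [274. 157. 301. 184.] [ 0.731 -0.153  0.031] 0.042
```

```bash
python3 - <<'E'
from h import *
p=camera('top'); save(p,'top1.png',(200,140,520,350),2.5)
p=camera('side'); save(p,'side1.png',(160,120,480,480),1.65)
E
```

```text
(no output)
```

View pics/top1.png

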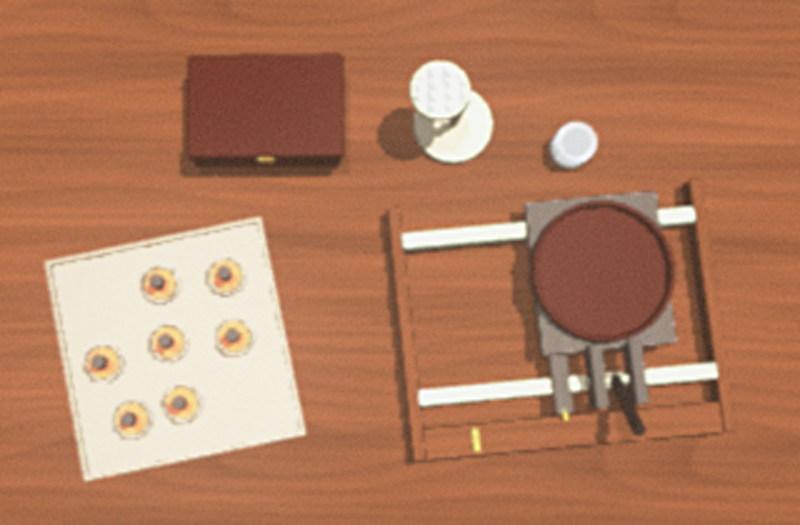

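View pics/side1.png

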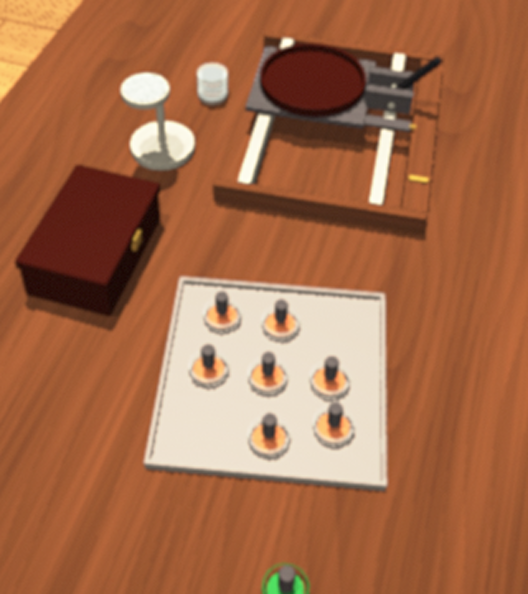

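The top crop shows seven capsules on the salver at the left, the mark at crop (476,440), the pointer at (565,415) and the closed lever with its tip at (640,430). In the side crop the green look-alike is at (286,580), outside the salver.

```bash
cat >> h.py <<'E'
def yellow(p,box):
    l,t,r,b=box; a=p['pixels'].astype(int); m=np.zeros(a.shape[:2],bool)
    s=a[t:b,l:r]; m[t:b,l:r]=(s[...,1]-s[...,2]>85)&(s[...,1]>120)
    n,_,st,ce=cv2.connectedComponentsWithStats(m.astype(np.uint8)); return [(st[i,4],ce[i]) for i in range(1,n)]
def red(p,tag):
    s=silhouettes('tray_centre',p)[0]['region']; return cloud(p,s)
def caps(p,verbose=0):
    'knob tops: points 30..50mm above z0 in salver region'
    out=[]
    for s in silhouettes('capsule0',p):
        if s['score']<.25: continue
        c=cloud(p,s['region']); z=c[:,2]; k=c[(z>np.percentile(z,99)-.012)]
        out.append((round(s['score'],2),np.round(np.median(c,0),4),np.round(np.median(k,0),4),len(k)))
    return out
E
python3 - <<'E'
from h import *
for n,box in(('top',(350,280,500,330)),('side',(395,180,435,240))):
    p=camera(n)
    for a,c in yellow(p,box):
        if a>2: print(n,a,c.round(1),onplane(p,*c,.033).round(4))
    # rail bars: white pixels
    a=p['pixels'].astype(int); c=cloud(p,np.ones(a.shape[:2],bool))
    px=a[p['depth']>0]; w=(px.min(1)>190)&(abs(c[:,2]-.03)<.006)&(c[:,1]<.03)
    for lo,hi in((.45,.56),(.58,.72)):
        q=c[w&(c[:,0]>lo)&(c[:,0]<hi)]; 
        if len(q)>20: f=np.polyfit(q[:,1],q[:,0],1); print('bar',len(q),f.round(4),q[:,1].min(),q[:,1].max())
    # tray rim
    redm=(px[:,0]-px[:,1]>25)&(px[:,0]<120)
    for zlo,zhi in((.052,.06),(.04,.05)):
        q=c[redm&(c[:,2]>zlo)&(c[:,2]<zhi)&(c[:,1]<-.05)&(c[:,0]>.45)&(c[:,0]<.75)]
        if len(q)>20:
            (x,y),r=cv2.minEnclosingCircle(q[:,:2].astype(np.float32)); print('tray',len(q),x,y,r)
    # lever: dark high
    q=c[(px.max(1)<90)&(c[:,2]>.065)&(c[:,1]<-.1)&(c[:,0]<.56)&(c[:,2]<.13)]
    o=np.argsort(q[:,2]); 
    if len(q): print('lever',len(q)); print(q[o][::max(1,len(q)//8)].round(3))
    for x in caps(p): print(x)
E
```

```text
top 4 [425.8 306. ] [ 0.4654 -0.1515  0.033 ]
top 21 [390.  315.7] [ 0.4409 -0.0651  0.033 ]
bar 722 [-0.0871  0.4822] -0.673664093475203 -0.011913722653538105
bar 402 [0.0615 0.6521] -0.6741544695527785 0.0053609072928387114
tray 194 0.6042680740356445 -0.18474188446998596 0.06801547110080719
tray 115 0.6049187183380127 -0.18537944555282593 0.06815501302480698
lever 84
[[ 0.492 -0.199  0.066]
 [ 0.489 -0.198  0.07 ]
 [ 0.485 -0.195  0.074]
 [ 0.48  -0.2    0.078]
 [ 0.475 -0.196  0.085]
 [ 0.471 -0.201  0.09 ]
 [ 0.46  -0.197  0.099]
 [ 0.462 -0.202  0.103]
 [ 0.453 -0.198  0.108]]
(0.73, array([0.529 , 0.2343, 0.0101]), array([0.5317, 0.2375, 0.0419]), 28)
(0.72, array([0.5957, 0.1796, 0.0099]), array([0.5999, 0.1816, 0.0423]), 28)
(0.59, array([0.5101, 0.2999, 0.0105]), array([0.5114, 0.3012, 0.0428]), 26)
(0.58, array([0.4566, 0.2685, 0.0099]), array([0.4566, 0.27  , 0.0433]), 29)
(0.57, array([0.4722, 0.2208, 0.0097]), array([0.4719, 0.2223, 0.0431]), 27)
(0.56, array([0.5889, 0.2451, 0.0096]), array([0.5903, 0.2474, 0.0428]), 28)
(0.46, array([0.5374, 0.1707, 0.0098]), array([0
[... 543 characters left out ...]
199  0.097]
 [ 0.208 -0.919  0.105]
 [ 0.333 -0.921  0.113]
 [ 0.017 -0.919  0.121]]
(0.9, array([0.5966, 0.1873, 0.0117]), array([0.5986, 0.1866, 0.0397]), 52)
(0.88, array([0.5083, 0.3078, 0.0108]), array([0.5089, 0.3058, 0.0403]), 72)
(0.72, array([0.5881, 0.253 , 0.0102]), array([0.5891, 0.2513, 0.04  ]), 76)
(0.72, array([0.5365, 0.1773, 0.0119]), array([0.537 , 0.1757, 0.0405]), 64)
(0.65, array([0.4703, 0.2279, 0.0119]), array([0.4713, 0.2264, 0.0407]), 77)
(0.62, array([0.5295, 0.2427, 0.0111]), array([0.5309, 0.2414, 0.0404]), 75)
(0.61, array([0.4544, 0.2772, 0.011 ]), array([0.4544, 0.275 , 0.041 ]), 81)
(0.61, array([0.4553, 0.4328, 0.0153]), array([0.4544, 0.4335, 0.037 ]), 107)
```

```bash
python3 -m pendant '[[2,4,-1,0,0,-0.3],[4.3,7.5,-2,0,0,-0.6],[8.6,15,-3,0,0,-1],[12.9,22.3,-4,0,0,-1.5],[17.2,30,-4,0,0,-1.5],[21.5,37,-4,0,0,-1.5],[25.8,44.7,-4,0,0,-1.5],[25.8,44.7,-4,0,0,-1.5],[25.8,44.7,-4,0,0,-1.5],[25.8,44.7,-4,0,0,-1.5],[25.8,44.7,-4,0,0,-1.5],[25.8,44.7,-4,0,0,-1.5]]' 0
```

```text
t: 2.6
eef_pos: [0.4587, -0.1933, 0.2168]
tool_rot: [-179.9, -0.1, 5.6]
wrist_force: [-0.7, 0.1, 0.2]
grip_width: 0.502
finger_force: 0.0
```

```bash
python3 -m pendant '[[-0.3,-0.4,-3,0,0,0],[-0.3,-0.4,-6,0,0,0],[-0.3,-0.4,-9,0,0,0],[-0.3,-0.4,-10.5,0,0,0],[-0.3,-0.4,-11.5,0,0,0],[-0.3,-0.4,-11.5,0,0,0],[-0.3,-0.4,-11.5,0,0,0]]'
python3 - <<'E'
from h import *
p=camera('side'); save(p,'s2.png',(280,80,480,240),4)
print(sense()['eef_pos'])
E
```

```text
t: 3.3
eef_pos: [0.4535, -0.2029, 0.1019]
tool_rot: [180.0, -0.1, 5.0]
wrist_force: [-0.1, 0.3, 0.4]
grip_width: 0.499
finger_force: 0.0
[ 0.4537415  -0.20285366  0.10226118]
```

View pics/s2.png

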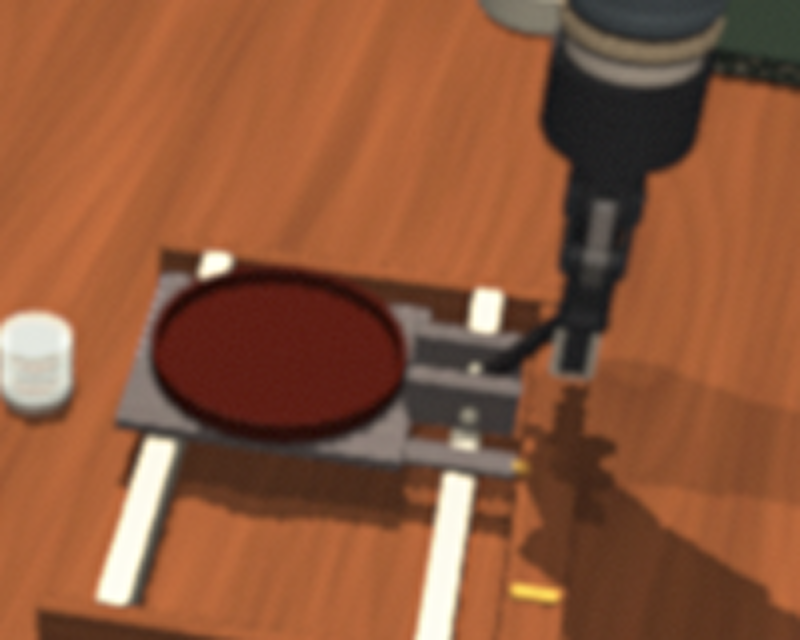

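```bash
python3 -m pendant '[[0.2,0.35,0,0,0,0],[0.2,0.35,0,0,0,0],[0.2,0.35,0,0,0,0],[0.2,0.35,0,0,0,0]]'; python3 -m pendant '[[0,0,0,0,0,0],[0,0,0,0,0,0],[0,0,0,0,0,0],[0,0,0,0,0,0],[0,0,0,0,0,0],[0,0,0,0,0,0]]' -0.75
python3 - <<'E'
import numpy as np
for th in np.arange(0,1.21,.15):
    f=th-.7; a=.7
    print(round(th,2),np.round([6.8*(np.sin(f)+np.sin(a))*.996,6.8*(np.sin(f)+np.sin(a))*.088,6.8*(np.cos(f)-np.cos(a))],2))
E
```

```text
t: 3.75
eef_pos: [0.4552, -0.1988, 0.1016]
tool_rot: [180.0, -0.0, 5.1]
wrist_force: [0.1, 0.8, -0.3]
grip_width: 0.503
finger_force: 0.0
t: 4.35
eef_pos: [0.4554, -0.2019, 0.1017]
tool_rot: [179.8, -0.1, 5.0]
wrist_force: [1.4, -6.3, 0.2]
grip_width: 0.128
finger_force: 20.4
0.0 [0. 0. 0.]
0.15 [0.82 0.07 0.6 ]
0.3 [1.73 0.15 1.06]
0.45 [2.69 0.24 1.39]
0.6 [3.69 0.33 1.57]
0.75 [4.7  0.42 1.59]
0.9 [5.71 0.5  1.46]
1.05 [6.69 0.59 1.19]
1.2 [7.61 0.67 0.77]
```

```bash
python3 -m pendant '[[0,-0.3,0,0,0,0],[0.4,-0.27,0.32,0,0,0],[0.82,-0.23,0.6,0,0,0],[1.73,-0.15,1.06,0,0,0],[2.69,-0.06,1.39,0,0,0],[3.69,0.03,1.57,0,0,0],[4.7,0.12,1.59,0,0,0],[5.71,0.2,1.46,0,0,0],[6.69,0.29,1.19,0,0,0],[6.69,0.29,1.19,0,0,0],[6.69,0.29,1.19,0,0,0]]'
python3 - <<'E'
from h import *
p=camera('top'); save(p,'t3.png',(340,180,500,340),3.7)
for a,c in yellow(p,(350,280,500,330)): print(a,c,onplane(p,*c,.033).round(4))
p=camera('side'); save(p,'s3.png',(280,80,480,240),4)
for a,c in yellow(p,(385,180,435,240)): print(a,c,onplane(p,*c,.033).round(4))
E
```

```text
t: 5.45
eef_pos: [0.5224, -0.1951, 0.1134]
tool_rot: [-180.0, -0.0, 5.1]
wrist_force: [-1.1, 0.4, -0.0]
grip_width: 0.131
finger_force: 22.6
```

View pics/s3.png

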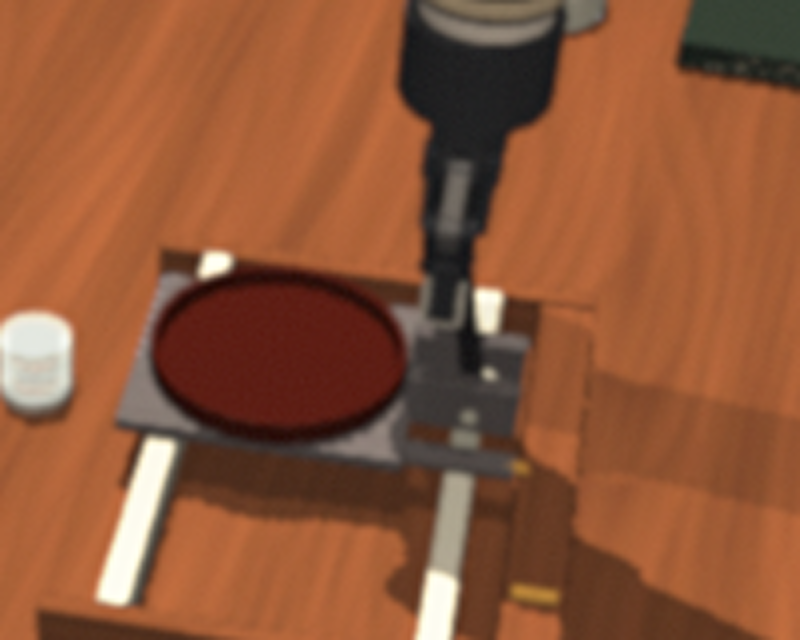

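The lever leans toward the tray, so it is open. In the crop the pointer is at (520,467) and the mark at (535,596). Next I drag the carriage.

```bash
python3 -m pendant '[[-0.05,0.6,0,0,0,0],[-0.13,1.5,0,0,0,0],[-0.22,2.5,0,0,0,0],[-0.31,3.5,0,0,0,0],[-0.4,4.5,0,0,0,0],[-0.49,5.5,0,0,0,0],[-0.57,6.5,0,0,0,0],[-0.66,7.5,0,0,0,0],[-0.74,8.4,0,0,0,0],[-0.74,8.4,0,0,0,0],[-0.74,8.4,0,0,0,0]]'
cat >> h.py <<'E'
def brass(p,box):
    l,t,r,b=box; h=cv2.cvtColor(p['pixels'],cv2.COLOR_RGB2HSV).astype(int); m=np.zeros(h.shape[:2],np.uint8)
    s=h[t:b,l:r]; m[t:b,l:r]=(s[...,0]>=16)&(s[...,0]<=32)&(s[...,1]>120)&(s[...,2]>90)
    n,_,st,ce=cv2.connectedComponentsWithStats(m); return [(st[i,4],st[i,:4],ce[i].round(1),onplane(p,*ce[i],.034).round(4)) for i in range(1,n) if st[i,4]>2]
E
python3 - <<'E'
from h import *
p=camera('top'); save(p,'t4.png',(360,250,460,330),5)
for x in brass(p,(360,280,460,330)): print(x)
p=camera('side'); save(p,'s4.png',(370,170,470,250),5)
for x in brass(p,(385,180,435,240)): print(x)
a=cv2.imread('pics/t4.png');b=cv2.imread('pics/s4.png');cv2.imwrite('pics/4.png',np.vstack([a,b])[:,:]) if 0 else cv2.imwrite('pics/4.png',cv2.resize(np.hstack([a,b]),(800,320)))
E
```

```text
t: 6.65
eef_pos: [0.5144, -0.1105, 0.1131]
tool_rot: [-179.9, 0.0, 5.1]
wrist_force: [-3.9, 0.9, 3.1]
grip_width: 0.127
finger_force: 22.6
(np.int32(23), array([389, 309,   3,  11], dtype=int32), array([389.9, 314.4]), array([ 0.4439, -0.0648,  0.034 ]))
(np.int32(52), array([405, 224,  15,   7], dtype=int32), array([411.7, 227.6]), array([ 0.4426, -0.0622,  0.034 ]))
```

View pics/4.png

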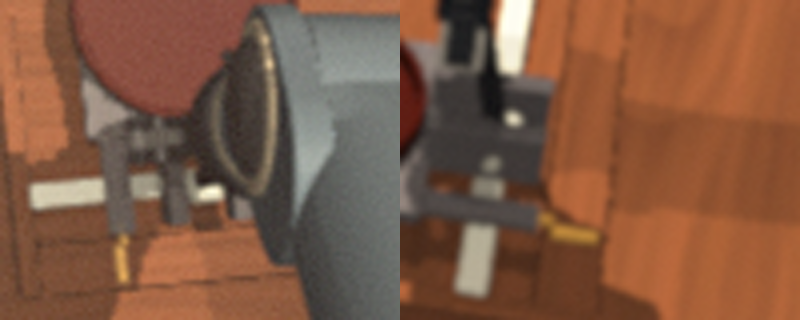

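```bash
python3 - <<'E'
from h import *
a=cv2.imread('pics/x') 
p=camera('top');q=camera('side')
save(p,'a.png',(378,295,402,325),20); save(q,'b.png',(396,215,428,235),12)
A=cv2.imread('pics/a.png');B=cv2.imread('pics/b.png');c=np.zeros((600,800,3),np.uint8);c[:600,:410]=A[:,:410];c[:240,416:800]=B
cv2.imwrite('pics/5.png',c)
E
```

```text
[ WARN:0@0.223] global loadsave.cpp:275 findDecoder imread_('pics/x'): can't open/read file: check file path/integrity
```

View pics/5.png

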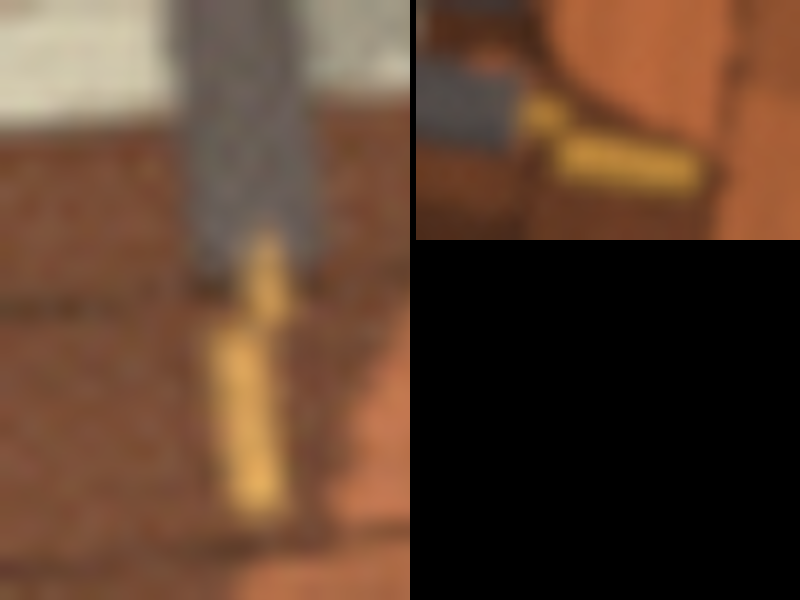

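```bash
python3 - <<'E'
from h import *
for n,m,q in(('top',(390.3,316.15),(391.6,310.9)),('side',(413.67,228.5),(408.3,224.8))):
    p=camera(n); d=onplane(p,*q,.034)-onplane(p,*m,.032); print(n,d.round(4),'along rail',d@[-.088,.996,0])
E
```

```text
top [ 0.0126 -0.0029  0.002 ] along rail -0.004022753496002588
side [ 0.0118 -0.0047  0.002 ] along rail -0.005690222909707447
```

```bash
python3 -m pendant '[[-0.02,0.25,0,0,0,0],[-0.04,0.48,0,0,0,0],[-0.04,0.48,0,0,0,0],[-0.04,0.48,0,0,0,0]]'
python3 - <<'E'
from h import *
p=camera('top');q=camera('side')
save(p,'a.png',(378,295,402,325),20); save(q,'b.png',(396,215,428,235),12)
A=cv2.imread('pics/a.png');B=cv2.imread('pics/b.png');c=np.zeros((600,800,3),np.uint8);c[:600,:410]=A[:,:410];c[:240,416:800]=B
cv2.imwrite('pics/6.png',c)
E
```

```text
t: 7.35
eef_pos: [0.514, -0.1073, 0.1131]
tool_rot: [180.0, 0.0, 5.1]
wrist_force: [-3.8, -1.1, 0.9]
grip_width: 0.127
finger_force: 22.4
```

View pics/6.png

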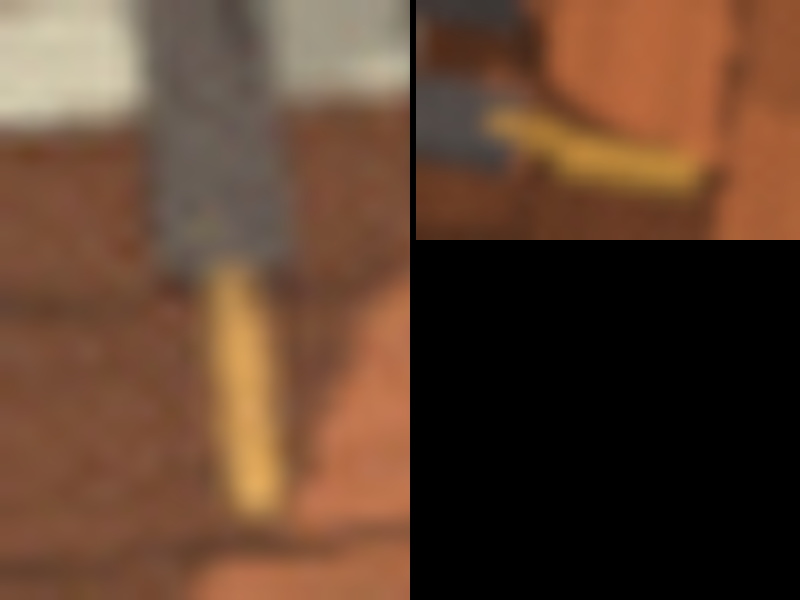

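The pointer and the mark now form one straight bar in both views. Next I close the lever along its arc.

```bash
python3 -m pendant '[[-0.98,-0.15,0.27,0,0,0],[-1.99,-0.25,0.4,0,0,0],[-3.0,-0.35,0.38,0,0,0],[-4.0,-0.43,0.2,0,0,0],[-4.96,-0.5,-0.13,0,0,0],[-5.87,-0.6,-0.59,0,0,0],[-6.69,-0.66,-1.19,0,0,0],[-6.85,-0.67,-1.4,0,0,0],[-6.85,-0.67,-1.4,0,0,0],[-6.85,-0.67,-1.4,0,0,0]]'
python3 -m pendant '[[0,0,0,0,0,0],[0,0,0,0,0,0],[0,0,0,0,0,0]]' 0
python3 -m pendant '[[-0.3,0,3,0,0,0],[-0.3,0,7,0,0,0],[-0.3,0,12,0,0,0],[-0.3,5,15,0,0,0],[0,10,15,0,0,0],[0,14,15,0,0,0],[0,18,15,0,0,0],[0,22,15,0,0,0],[0,22,15,0,0,0],[0,22,15,0,0,0]]'
python3 - <<'E'
from h import *
p=camera('top');q=camera('side')
for x in brass(p,(360,280,460,330)): print(x)
save(p,'a.png',(368,225,448,325),6); save(q,'b.png',(300,140,440,240),4)
A=cv2.imread('pics/a.png')[:,:400];B=cv2.imread('pics/b.png')[:,-400:];c=np.zeros((600,800,3),np.uint8);c[:600,:400]=A;c[:400,400:800]=B
cv2.imwrite('pics/7.png',c)
for x in caps(p)+caps(q):print(x)
E
```

```text
t: 8.45
eef_pos: [0.4496, -0.1138, 0.1023]
tool_rot: [179.9, -0.6, 5.1]
wrist_force: [2.8, 0.4, 6.4]
grip_width: 0.129
finger_force: 23.3
t: 8.75
eef_pos: [0.4449, -0.1138, 0.0992]
tool_rot: [-180.0, 0.1, 5.1]
wrist_force: [-0.3, -0.2, -0.2]
grip_width: 0.498
finger_force: 0.0
t: 9.75
eef_pos: [0.4451, 0.1067, 0.2488]
tool_rot: [180.0, 0.1, 5.2]
wrist_force: [0.7, -0.5, -0.9]
grip_width: 0.502
finger_force: 0.0
(np.int32(34), array([388, 309,   5,  12], dtype=int32), array([389.6, 314.2]), array([ 0.4445, -0.0641,  0.034 ]))
(0.75, array([0.5093, 0.2977, 0.0105]), array([0.5113, 0.3011, 0.0433]), 27)
(0.71, array([0.5969, 0.1795, 0.0101]), array([0.6001, 0.1818, 0.0426]), 28)
(0.71, array([0.4567, 0.2679, 0.0101]), array([0.4566, 0.2703, 0.0428]), 27)
(0.67, array([0.4566, 0.4258, 0.0074]), array([0.4566, 0.4283, 0.0384]), 26)
(0.64, array([0.589 , 0.2447, 0.0097]), array([0.5906, 0.2476, 0.0419]), 27)
(0.53, array([0.5371, 0.1705, 0.0098]), array([0.5399, 0.1708, 0.0424]), 29)
(0.48, array([0.5329, 0.2351, 0.0107]), array([0.5316, 0.2374, 0.0429]), 28)
(0.91, array([0.4704, 0.2275, 0.0101]), array([0.4714, 0.2264, 0.0402]), 77)
(0.87, array([0.5975, 0.1865, 0.01  ]), array([0.5985, 0.185 , 0.0393]), 69)
(0.83, array([0.4541, 0.2774, 0.0108]), array([0.4547, 0.2747, 0.04  ]), 78)
(0.75, array([0.5874, 0.2537, 0.0106]), array([0.5885, 0.252 , 0.0401]), 65)
(0.74, array([ 0.7578, -0.0306,  0.0126]), array([ 0.7626, -0.0154,  0.1144]), 478)
(0.69, array([0.5088, 0.3073, 0.0098]), array([0.5095, 0.3059, 0.0405]), 80)
(0.66, array([0.5288, 0.2428, 0.0105]), array([0.5305, 0.2419, 0.04  ]), 74)
(0.65, array([0.5361, 0.1773, 0.0116]), array([0.5374, 0.1763, 0.0402]), 61)
(0.57, array([0.4555, 0.4326, 0.0167]), array([0.4547, 0.4334, 0.0367]), 106)
```

View pics/7.png

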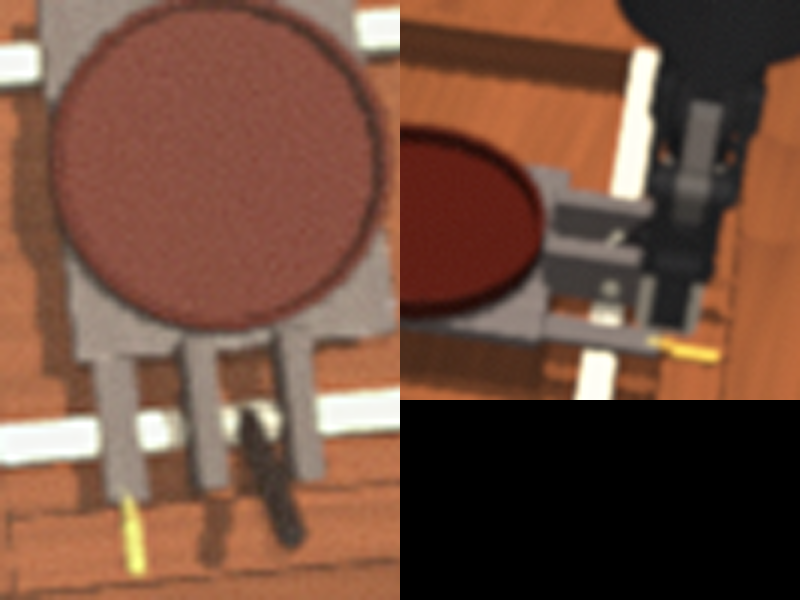

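The lever leans back toward the robot (tip at crop (292,535)), and the pointer and mark form one bar at (130,535). Now the tray centre.

```bash
cat >> h.py <<'E'
def tray(p,zc=.055):
    a=p['pixels'].astype(int); g=((a[...,0]>a[...,1]*1.75)&(a[...,0]<170)&(abs(a[...,1]-a[...,2])<.35*a[...,1]+8)).astype(np.uint8)
    return g
E
python3 - <<'E'
from h import *
for n in('top','side'):
    p=camera(n); s=silhouettes('tray_centre',p)[0]; c=cloud(p,s['region'])
    m=np.linalg.norm(c[:,:2]-[.597,-.098],axis=1)<.085; c=c[m]
    rim=c[(c[:,2]>.0515)&(c[:,2]<.062)]
    r=rim[:,:2]; A=np.c_[2*r,np.ones(len(r))]; k=np.ones(len(r),bool)
    for _ in range(5):
        s_=np.linalg.lstsq(A[k],(r[k]**2).sum(1),rcond=None)[0]; R0=np.sqrt(s_[2]+s_[:2]@s_[:2]); d=np.linalg.norm(r-s_[:2],axis=1)-R0; k=abs(d)<.005
    print(n,len(r),k.sum(),s_[:2],R0,rim[:,2].mean())
    C=cloud(p,np.ones((480,640),bool)); px=p['pixels'][p['depth']>0]
    q=C[(px.max(1)<90)&(C[:,2]>.07)&(abs(C[:,1]+.112)<.03)&(C[:,0]<.5)&(C[:,0]>.4)&(C[:,2]<.125)]
    if len(q): print('lever',len(q),q[np.argsort(q[:,2])][::max(1,len(q)//5)].round(3))
E
```

```text
top 406 382 [ 0.59537317 -0.09778784] 0.06606272592419288 0.05567978089453175
lever 65 [[ 0.479 -0.114  0.072]
 [ 0.472 -0.11   0.08 ]
 [ 0.467 -0.111  0.087]
 [ 0.456 -0.109  0.096]
 [ 0.445 -0.111  0.106]]
side 484 417 [ 0.59450534 -0.09593885] 0.06607708104274021 0.05447233245084007
lever 3 [[ 0.478 -0.108  0.07 ]
 [ 0.447 -0.113  0.107]
 [ 0.446 -0.116  0.108]]
```

```bash
python3 -m pendant '[[3.5,2.5,-4,0,0,0],[7,5,-8,0,0,0],[9.3,6.4,-12,0,0,0],[9.3,6.4,-15,0,0,0],[9.3,6.4,-15,0,0,0],[9.3,6.4,-17.5,0,0,0],[9.3,6.4,-20,0,0,0],[9.3,6.4,-20.4,0,0,0],[9.3,6.4,-20.4,0,0,0],[9.3,6.4,-20.4,0,0,0]]' 0
python3 -m pendant '[[0,0,0,0,0,0],[0,0,0,0,0,0],[0,0,0,0,0,0],[0,0,0,0,0,0],[0,0,0,0,0,0]]' -0.8
```

```text
t: 11.15
eef_pos: [0.5397, 0.1704, 0.0473]
tool_rot: [-180.0, -0.2, 5.0]
wrist_force: [-0.8, 0.2, 0.4]
grip_width: 0.503
finger_force: 0.0
t: 11.65
eef_pos: [0.5395, 0.1705, 0.0466]
tool_rot: [-180.0, -0.1, 5.1]
wrist_force: [-0.5, 0.2, 7.5]
grip_width: 0.138
finger_force: 58.5
```

```bash
python3 -m pendant '[[0,0,3,0,0,0],[0,0,7,0,0,0],[0.5,-3,10,0,0,0],[1.5,-7,11,0,0,0],[2.5,-11,11,0,0,0],[3.5,-15,11,0,0,0],[4.5,-19,11,0,0,0],[5,-22.5,11,0,0,0],[5.5,-25,11,0,0,0],[5.75,-27.05,11,0,0,0],[5.75,-27.05,11,0,0,0],[5.75,-27.05,11,0,0,0]]'
python3 -m pendant '[[0,0,-2,0,0,0],[0,0,-4,0,0,0],[0,0,-5.5,0,0,0],[0,0,-5.5,0,0,0],[0,0,-5.5,0,0,0]]'
python3 - <<'E'
from h import *
p=camera('side');print(caps(p)); save(p,'s8.png',(300,100,440,220),5)
E
```

```text
t: 12.85
eef_pos: [0.5959, -0.0999, 0.1551]
tool_rot: [-180.0, 0.0, 5.0]
wrist_force: [-0.1, 1.0, -1.1]
grip_width: 0.133
finger_force: 58.6
t: 13.35
eef_pos: [0.5964, -0.0993, 0.1004]
tool_rot: [-180.0, -0.0, 5.1]
wrist_force: [0.1, -0.2, -0.2]
grip_width: 0.141
finger_force: 58.6
[(0.92, array([0.4709, 0.2277, 0.0093]), array([0.4709, 0.2265, 0.0403]), 66), (0.91, array([0.5968, 0.1865, 0.0121]), array([0.5985, 0.1848, 0.0398]), 64), (0.85, array([0.5083, 0.3076, 0.0096]), array([0.5096, 0.3049, 0.0405]), 81), (0.82, array([0.5293, 0.243 , 0.0117]), array([0.5305, 0.2416, 0.0405]), 71), (0.78, array([0.4567, 0.4319, 0.0076]), array([0.4547, 0.4335, 0.0365]), 110), (0.73, array([0.4541, 0.2773, 0.0114]), array([0.4546, 0.2749, 0.041 ]), 80), (0.68, array([0.5875, 0.2534, 0.0099]), array([0.5889, 0.252 , 0.0401]), 68), (0.49, array([ 0.5919, -0.0896,  0.0627]), array([ 0.592 , -0.0891,  0.0633]), 116)]
```

View pics/s8.png

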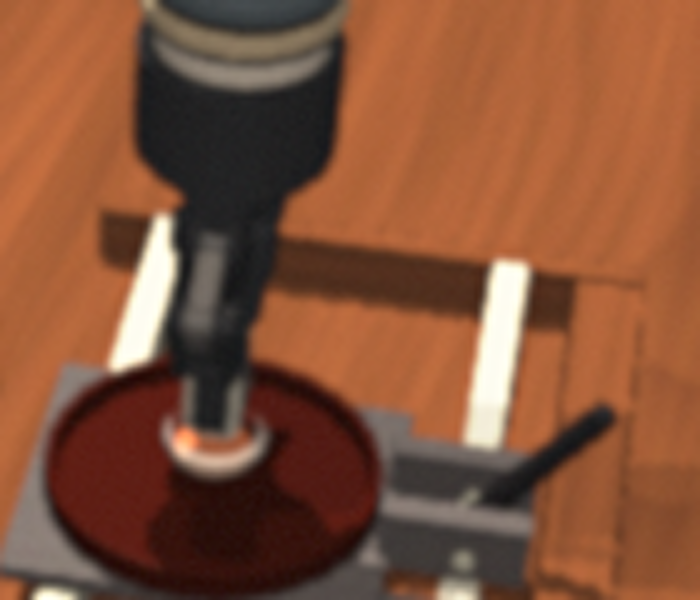

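The capsule hangs level above the tray centre, disc at crop (215,440). I lower it and release it.

```bash
python3 -m pendant '[[0,0,-0.7,0,0,0],[0,0,-1.2,0,0,0],[0,0,-1.2,0,0,0],[0,0,-1.2,0,0,0]]'
python3 -m pendant '[[0,0,0,0,0,0],[0,0,0,0,0,0],[0,0,0,0,0,0]]' -0.3
python3 -m pendant '[[0,0,2,0,0,0],[0,0,5,0,0,0],[-1,3,8,0,0,0],[-2.5,8,8,0,0,0],[-4,13,8,0,0,0],[-4,18,8,0,0,0],[-4,20,8,0,0,0],[-4,20,8,0,0,0]]'
cat >> h.py <<'E'
def traycaps(zk=.082,r=.07):
    o=[]
    for n in('top','side'):
        p=camera(n); c=cloud(p,np.ones((480,640),bool)); c=c[(abs(c[:,2]-.079)<.009)&(np.linalg.norm(c[:,:2]-[.595,-.097],axis=1)<r)]
        px=np.unique(np.round(c[:,:2]/.004).astype(int),axis=0); im=np.zeros((60,60),np.uint8)
        g=np.round((c[:,:2]-[.595,-.097])/.003).astype(int)+30; im[g[:,0],g[:,1]]=1
        k,l=cv2.connectedComponents(im); lab=l[g[:,0],g[:,1]]
        for i in range(1,k):
            q=c[lab==i]
            if len(q)>5: o.append((n,len(q),((q.min(0)+q.max(0))/2).round(4),np.median(q,0).round(4),q[:,2].max().round(4)))
    return o
E
python3 - <<'E'
from h import *
for x in traycaps(): print(x)
E
```

```text
t: 13.85
eef_pos: [0.5961, -0.1003, 0.0881]
tool_rot: [-180.0, 0.0, 5.1]
wrist_force: [0.1, 0.5, -0.7]
grip_width: 0.139
finger_force: 58.7
t: 14.15
eef_pos: [0.5963, -0.1003, 0.0884]
tool_rot: [180.0, -0.0, 5.1]
wrist_force: [-1.3, 0.1, -0.7]
grip_width: 0.348
finger_force: 0.0
t: 14.95
eef_pos: [0.5555, 0.1053, 0.1689]
tool_rot: [-179.8, -0.1, 5.5]
wrist_force: [0.2, -0.5, 0.0]
grip_width: 0.354
finger_force: 0.0
('top', 34, array([ 0.5957, -0.0995,  0.08  ]), array([ 0.595 , -0.0985,  0.0836]), np.float64(0.0876))
```

```bash
python3 -m pendant '[[-0.5,3,-1,0,0,0],[-1.2,7,-3,0,0,0],[-2,11,-5,0,0,0],[-2.5,13.9,-7,0,0,0],[-2.5,13.9,-7.5,0,0,0],[-2.5,13.9,-8,0,0,0],[-2.5,13.9,-10.5,0,0,0],[-2.5,13.9,-12.1,0,0,0],[-2.5,13.9,-12.1,0,0,0],[-2.5,13.9,-12.1,0,0,0]]' 0
python3 -m pendant '[[0,0,0,0,0,0],[0,0,0,0,0,0],[0,0,0,0,0,0],[0,0,0,0,0,0],[0,0,0,0,0,0]]' -0.8
```

```text
t: 16.05
eef_pos: [0.5318, 0.2375, 0.0474]
tool_rot: [180.0, -0.0, 5.0]
wrist_force: [-0.1, -0.4, -0.0]
grip_width: 0.499
finger_force: 0.0
t: 16.55
eef_pos: [0.5319, 0.2388, 0.0483]
tool_rot: [180.0, -0.1, 5.1]
wrist_force: [-0.5, -1.8, 5.6]
grip_width: 0.14
finger_force: 58.7
```

```bash
python3 -m pendant '[[0,0,3,0,0,0],[0,0,7,0,0,0],[1,-4,10.3,0,0,0],[2,-8.5,10.3,0,0,0],[3,-13,10.3,0,0,0],[4,-17.5,10.3,0,0,0],[5,-22,10.3,0,0,0],[6,-26.5,10.3,0,0,0],[7,-31,10.3,0,0,0],[8.5,-35,10.3,0,0,0],[8.93,-37.25,10.3,0,0,0],[8.93,-37.25,10.3,0,0,0]]'
python3 -m pendant '[[0,0,-1,0,0,0],[0,0,-2.5,0,0,0],[0,0,-4.5,0,0,0],[0,0,-5.6,0,0,0],[0,0,-6.1,0,0,0],[0,0,-6.1,0,0,0],[0,0,-6.1,0,0,0]]'
python3 -m pendant '[[0,0,0,0,0,0],[0,0,0,0,0,0],[0,0,0,0,0,0]]' -0.3
python3 -m pendant '[[0,0,2,0,0,0],[0,0,5,0,0,0],[-1,3,7,0,0,0],[-2.5,8,7,0,0,0],[-4,13,7,0,0,0],[-5,18,7,0,0,0],[-6,23,7,0,0,0],[-6,23,7,0,0,0]]'
python3 - <<'E'
from h import *
for x in traycaps(): print(x)
for x in caps(camera('side')): print(x)
E
```

```text
t: 17.75
eef_pos: [0.6203, -0.1394, 0.1495]
tool_rot: [179.9, 0.0, 4.6]
wrist_force: [0.1, 0.6, -1.1]
grip_width: 0.136
finger_force: 58.7
t: 18.45
eef_pos: [0.6205, -0.1327, 0.0893]
tool_rot: [-180.0, 0.0, 5.2]
wrist_force: [-0.4, -0.8, 4.3]
grip_width: 0.131
finger_force: 59.1
t: 18.75
eef_pos: [0.6203, -0.1334, 0.0889]
tool_rot: [-180.0, 0.0, 5.1]
wrist_force: [0.5, 0.2, 0.1]
grip_width: 0.35
finger_force: 0.0
t: 19.55
eef_pos: [0.5583, 0.1047, 0.1599]
tool_rot: [-179.7, -0.0, 5.7]
wrist_force: [0.9, -0.3, 0.1]
grip_width: 0.352
finger_force: 0.0
('top', 33, array([ 0.5939, -0.0974,  0.0786]), array([ 0.5928, -0.0966,  0.0835]), np.float64(0.0866))
('top', 31, array([ 0.6205, -0.1325,  0.0806]), array([ 0.6194, -0.1318,  0.0827]), np.float64(0.0867))
(0.88, array([0.4705, 0.2279, 0.0097]), array([0.4714, 0.2262, 0.0404]), 74)
(0.76, array([0.4553, 0.4331, 0.0156]), array([0.4544, 0.434 , 0.0367]), 104)
(0.69, array([0.4534, 0.2765, 0.0099]), array([0.4548, 0.2745, 0.0401]), 83)
(0.66, array([0.5879, 0.2531, 0.0106]), array([0.589 , 0.2512, 0.0403]), 71)
(0.63, array([0.508 , 0.3071, 0.0095]), array([0.5091, 0.3057, 0.0405]), 78)
(0.62, array([0.5977, 0.1865, 0.0107]), array([0.598 , 0.1854, 0.04  ]), 67)
(0.49, array([0.7529, 0.1662, 0.0584]), array([0.759 , 0.1536, 0.0591]), 3983)
```

```bash
python3 -m pendant '[[1,2.5,-1,0,0,0],[2,5,-3,0,0,0],[3,7.5,-5,0,0,0],[3.9,8.7,-6.5,0,0,0],[3.9,8.7,-6.5,0,0,0],[3.9,8.7,-7.5,0,0,0],[3.9,8.7,-9.8,0,0,0],[3.9,8.7,-11.2,0,0,0],[3.9,8.7,-11.2,0,0,0],[3.9,8.7,-11.2,0,0,0]]' 0
python3 -m pendant '[[0,0,0,0,0,0],[0,0,0,0,0,0],[0,0,0,0,0,0],[0,0,0,0,0,0],[0,0,0,0,0,0]]' -0.8
```

```text
t: 20.75
eef_pos: [0.5997, 0.1824, 0.0475]
tool_rot: [180.0, -0.0, 5.0]
wrist_force: [0.1, -0.1, 1.1]
grip_width: 0.497
finger_force: 0.0
t: 21.25
eef_pos: [0.6002, 0.1834, 0.0484]
tool_rot: [180.0, -0.1, 5.1]
wrist_force: [-1.2, -0.4, 6.6]
grip_width: 0.133
finger_force: 58.7
```

```bash
python3 -m pendant '[[0,0,3,0,0,0],[0,0,7,0,0,0],[-0.2,-4,10.3,0,0,0],[-0.5,-8.5,10.3,0,0,0],[-0.8,-13,10.3,0,0,0],[-1.2,-17.5,10.3,0,0,0],[-1.5,-22,10.3,0,0,0],[-1.8,-26.5,10.3,0,0,0],[-2.1,-30,10.3,0,0,0],[-2.1,-32.1,10.3,0,0,0],[-2.1,-32.1,10.3,0,0,0],[-2.1,-32.1,10.3,0,0,0]]'
python3 -m pendant '[[0,0,-1,0,0,0],[0,0,-2.5,0,0,0],[0,0,-4.5,0,0,0],[0,0,-5.5,0,0,0],[0,0,-6,0,0,0],[0,0,-6,0,0,0],[0,0,-6,0,0,0]]'
python3 -m pendant '[[0,0,0,0,0,0],[0,0,0,0,0,0],[0,0,0,0,0,0]]' -0.3
python3 -m pendant '[[0,0,2,0,0,0],[0,0,5,0,0,0],[-0.5,3,7,0,0,0],[-1,8,7,0,0,0],[-1.5,13,7,0,0,0],[-2,18,7,0,0,0],[-2,23,7,0,0,0],[-2,23,7,0,0,0],[-2,23,7,0,0,0]]'
python3 - <<'E'
from h import *
for x in traycaps(): print(x)
for x in caps(camera('side')): print(x)
E
```

```text
t: 22.45
eef_pos: [0.5783, -0.1373, 0.15]
tool_rot: [-179.9, 0.0, 5.0]
wrist_force: [1.1, 0.3, -0.3]
grip_width: 0.137
finger_force: 58.6
t: 23.15
eef_pos: [0.5788, -0.1373, 0.0902]
tool_rot: [180.0, -0.0, 5.1]
wrist_force: [0.3, 0.0, -0.1]
grip_width: 0.134
finger_force: 58.7
t: 23.45
eef_pos: [0.5786, -0.1378, 0.0904]
tool_rot: [180.0, -0.0, 5.1]
wrist_force: [-0.7, 1.0, 0.0]
grip_width: 0.352
finger_force: 0.0
t: 24.35
eef_pos: [0.5583, 0.0939, 0.1604]
tool_rot: [-180.0, -0.0, 5.3]
wrist_force: [-0.6, -1.2, 0.1]
grip_width: 0.349
finger_force: 0.0
('top', 33, array([ 0.5779, -0.1371,  0.0786]), array([ 0.579 , -0.1359,  0.0834]), np.float64(0.0871))
('top', 34, array([ 0.594 , -0.0975,  0.0801]), array([ 0.5943, -0.0965,  0.0835]), np.float64(0.0873))
('top', 32, array([ 0.6204, -0.1328,  0.0791]), array([ 0.6198, -0.1317,  0.0828]), np.float64(0.0876))
(0.84, array([0.4542, 0.277 , 0.0109]), array([0.4551, 0.2755, 0.0403]), 76)
(0.8, array([0.4701, 0.2277, 0.0102]), array([0.4707, 0.2267, 0.0405]), 73)
(0.72, array([0.5878, 0.2535, 0.0117]), array([0.5887, 0.2512, 0.0403]), 70)
(0.71, array([0.4554, 0.4333, 0.0176]), array([0.4545, 0.4339, 0.0367]), 107)
(0.57, array([0.5085, 0.3076, 0.0107]), array([0.5092, 0.3054, 0.0404]), 85)
(0.54, array([ 0.5706, -0.1319,  0.0499]), array([0.5268, 0.1116, 0.2653]), 2)
```

```bash
python3 -m pendant '[[0.5,3,-1,0,0,0],[1.2,7,-3,0,0,0],[2,11,-5,0,0,0],[3.1,14.5,-6.5,0,0,0],[3.1,15.7,-6.5,0,0,0],[3.1,15.7,-7.5,0,0,0],[3.1,15.7,-9.8,0,0,0],[3.1,15.7,-11.3,0,0,0],[3.1,15.7,-11.3,0,0,0],[3.1,15.7,-11.3,0,0,0]]' 0
python3 -m pendant '[[0,0,0,0,0,0],[0,0,0,0,0,0],[0,0,0,0,0,0],[0,0,0,0,0,0],[0,0,0,0,0,0]]' -0.8
python3 -m pendant '[[0,0,3,0,0,0],[0,0,7,0,0,0],[-0.2,-4,10.3,0,0,0],[-0.5,-8.5,10.3,0,0,0],[-0.8,-13,10.3,0,0,0],[-1.2,-17.5,10.3,0,0,0],[-1.6,-22,10.3,0,0,0],[-2,-26.5,10.3,0,0,0],[-2.5,-30.5,10.3,0,0,0],[-3.1,-33.8,10.3,0,0,0],[-3.5,-35.2,10.3,0,0,0],[-3.5,-35.2,10.3,0,0,0]]'
python3 -m pendant '[[0,0,-0.5,0,0,0],[0,0,-2,0,0,0],[0,0,-4,0,0,0],[0,0,-5.3,0,0,0],[0,0,-6,0,0,0],[0,0,-6,0,0,0],[0,0,-6,0,0,0]]'
```

```text
t: 25.55
eef_pos: [0.5898, 0.2478, 0.0473]
tool_rot: [180.0, 0.0, 5.0]
wrist_force: [-0.0, 0.0, 0.9]
grip_width: 0.5
finger_force: 0.0
t: 26.05
eef_pos: [0.5902, 0.2493, 0.0483]
tool_rot: [180.0, -0.1, 5.1]
wrist_force: [-0.0, -1.4, 5.7]
grip_width: 0.134
finger_force: 58.7
t: 27.25
eef_pos: [0.5537, -0.105, 0.1499]
tool_rot: [180.0, 0.1, 4.8]
wrist_force: [-0.1, 0.4, -1.1]
grip_width: 0.134
finger_force: 58.7
t: 27.95
eef_pos: [0.5546, -0.1019, 0.0899]
tool_rot: [-180.0, 0.0, 5.1]
wrist_force: [0.3, 0.1, -0.3]
grip_width: 0.133
finger_force: 58.8
```

```bash
python3 -m pendant '[[0,0,0,0,0,0],[0,0,0,0,0,0],[0,0,0,0,0,0]]' -0.3
python3 -m pendant '[[0,0,2,0,0,0],[0,0,5,0,0,0],[-0.2,3,7,0,0,0],[-0.4,8,7,0,0,0],[-0.6,13,7,0,0,0],[-0.8,18,7,0,0,0],[-1,22,7,0,0,0],[-1,22,7,0,0,0],[-1,22,7,0,0,0]]'
python3 - <<'E'
from h import *
for x in traycaps(): print(x)
for x in caps(camera('side')): print(x)
E
```

```text
t: 28.25
eef_pos: [0.5547, -0.1028, 0.0903]
tool_rot: [180.0, -0.0, 5.1]
wrist_force: [-0.5, 0.4, -0.6]
grip_width: 0.35
finger_force: 0.0
t: 29.15
eef_pos: [0.5443, 0.1181, 0.1603]
tool_rot: [180.0, -0.0, 5.2]
wrist_force: [0.2, 0.6, -0.8]
grip_width: 0.354
finger_force: 0.0
('top', 32, array([ 0.5546, -0.102 ,  0.0786]), array([ 0.555 , -0.1008,  0.0828]), np.float64(0.0866))
('top', 31, array([ 0.5778, -0.137 ,  0.0799]), array([ 0.5786, -0.136 ,  0.0833]), np.float64(0.0873))
('top', 31, array([ 0.5941, -0.0983,  0.0795]), array([ 0.5946, -0.0972,  0.083 ]), np.float64(0.0876))
('top', 32, array([ 0.6203, -0.1327,  0.0799]), array([ 0.6198, -0.1313,  0.084 ]), np.float64(0.087))
(0.93, array([0.4542, 0.2773, 0.0107]), array([0.4545, 0.2752, 0.0406]), 81)
(0.88, array([0.4706, 0.2279, 0.0109]), array([0.4711, 0.2263, 0.04  ]), 74)
(0.79, array([0.5092, 0.3072, 0.0091]), array([0.5094, 0.3052, 0.0406]), 85)
(0.63, array([ 0.5509, -0.0953,  0.0513]), array([ 0.5501, -0.0876,  0.0558]), 50)
(0.6, array([0.4557, 0.4328, 0.0148]), array([0.4549, 0.4338, 0.0368]), 110)
```

```bash
python3 -m pendant '[[-1.5,2,-1,0,0,0],[-3.5,5,-3,0,0,0],[-5.5,8,-5,0,0,0],[-7.25,10.7,-6.5,0,0,0],[-7.25,10.7,-6.5,0,0,0],[-7.25,10.7,-7.5,0,0,0],[-7.25,10.7,-9.8,0,0,0],[-7.25,10.7,-11.3,0,0,0],[-7.25,10.7,-11.3,0,0,0],[-7.25,10.7,-11.3,0,0,0]]' 0
python3 -m pendant '[[0,0,0,0,0,0],[0,0,0,0,0,0],[0,0,0,0,0,0],[0,0,0,0,0,0],[0,0,0,0,0,0]]' -0.8
python3 -m pendant '[[0,0,3,0,0,0],[0,0,7,0,0,0],[1.3,-3.5,10.3,0,0,0],[2.6,-7.5,10.3,0,0,0],[4,-11.5,10.3,0,0,0],[5.4,-15.5,10.3,0,0,0],[6.8,-19.5,10.3,0,0,0],[8.2,-23.5,10.3,0,0,0],[9.4,-27,10.3,0,0,0],[10,-28.9,10.3,0,0,0],[10,-28.9,10.3,0,0,0],[10,-28.9,10.3,0,0,0]]'
python3 -m pendant '[[0,0,-0.5,0,0,0],[0,0,-2,0,0,0],[0,0,-4,0,0,0],[0,0,-5.3,0,0,0],[0,0,-6,0,0,0],[0,0,-6,0,0,0],[0,0,-6,0,0,0]]'
```

```text
t: 30.35
eef_pos: [0.4726, 0.2235, 0.0471]
tool_rot: [180.0, 0.0, 5.0]
wrist_force: [-0.3, -0.3, 0.4]
grip_width: 0.501
finger_force: 0.0
t: 30.85
eef_pos: [0.4726, 0.2243, 0.048]
tool_rot: [180.0, -0.1, 5.1]
wrist_force: [0.4, -0.9, 5.7]
grip_width: 0.136
finger_force: 58.7
t: 32.05
eef_pos: [0.5715, -0.0643, 0.1498]
tool_rot: [-179.9, 0.1, 5.0]
wrist_force: [-1.5, 0.2, -0.4]
grip_width: 0.131
finger_force: 58.7
t: 32.75
eef_pos: [0.5721, -0.0643, 0.0901]
tool_rot: [-180.0, -0.0, 5.1]
wrist_force: [0.3, 0.5, -0.7]
grip_width: 0.135
finger_force: 58.9
```

```bash
python3 -m pendant '[[0,0,0,0,0,0],[0,0,0,0,0,0],[0,0,0,0,0,0]]' -0.3
python3 -m pendant '[[0,0,2,0,0,0],[0,0,5,0,0,0],[-0.5,3,7,0,0,0],[-1.5,8,7,0,0,0],[-2.5,13,7,0,0,0],[-3,18,7,0,0,0],[-3,20,7,0,0,0],[-3,20,7,0,0,0],[-3,20,7,0,0,0]]'
python3 - <<'E'
from h import *
for x in traycaps(): print(x)
for x in caps(camera('side'))+caps(camera('top')): print(x)
E
```

```text
t: 33.05
eef_pos: [0.5721, -0.0648, 0.0904]
tool_rot: [180.0, -0.0, 5.1]
wrist_force: [0.3, -0.9, 0.1]
grip_width: 0.348
finger_force: 0.0
t: 33.95
eef_pos: [0.542, 0.135, 0.1602]
tool_rot: [180.0, -0.0, 5.1]
wrist_force: [0.0, -0.2, -0.2]
grip_width: 0.348
finger_force: 0.0
('top', 33, array([ 0.5546, -0.1016,  0.0801]), array([ 0.5551, -0.1006,  0.0828]), np.float64(0.0879))
('top', 30, array([ 0.5719, -0.0642,  0.0799]), array([ 0.5709, -0.0634,  0.0832]), np.float64(0.0878))
('top', 35, array([ 0.5779, -0.1365,  0.079 ]), array([ 0.5787, -0.1358,  0.0837]), np.float64(0.0872))
('top', 32, array([ 0.5941, -0.0977,  0.0791]), array([ 0.5946, -0.0968,  0.0824]), np.float64(0.0878))
('top', 32, array([ 0.6202, -0.1324,  0.0803]), array([ 0.6197, -0.1318,  0.0841]), np.float64(0.087))
(0.75, array([0.5089, 0.3077, 0.0098]), array([0.5092, 0.3055, 0.0409]), 78)
(0.67, array([0.4555, 0.4333, 0.0167]), array([0.4543, 0.4338, 0.0366]), 103)
(0.58, array([0.4541, 0.2768, 0.0105]), array([0.4545, 0.2751, 0.0407]), 83)
(0.39, array([ 0.5446, -0.0915,  0.0509]), array([0.5082, 0.1477, 0.2638]), 2)
(0.72, array([ 0.6186, -0.1291,  0.0514]), array([ 0.6197, -0.1317,  0.0828]), 31)
(0.7, array([ 0.5687, -0.0624,  0.0516]), array([ 0.571 , -0.0638,  0.0836]), 30)
(0.68, array([ 0.7335, -0.1643,  0.0391]), array([ 0.7353, -0.1654,  0.0404]), 206)
(0.67, array([0.5104, 0.2984, 0.0105]), array([0.5113, 0.3012, 0.0422]), 29)
(0.6, array([ 0.555 , -0.0997,  0.0508]), array([ 0.5549, -0.1019,  0.0833]), 29)
(0.53, array([ 0.5927, -0.0952,  0.0509]), array([ 0.5946, -0.0979,  0.0832]), 30)
(0.46, array([0.4566, 0.4274, 0.0065]), array([0.4565, 0.4294, 0.0391]), 29)
(0.44, array([ 0.5772, -0.1338,  0.0512]), array([ 0.5787, -0.1361,  0.084 ]), 30)
(0.43, array([0.4567, 0.269 , 0.0099]), array([0.4566, 0.2712, 0.0433]), 28)
```

```bash
python3 -m pendant '[[-0.5,3,-1,0,0,0],[-1.2,7,-3,0,0,0],[-2,11,-5,0,0,0],[-3.1,15,-6.5,0,0,0],[-3.1,16.8,-6.5,0,0,0],[-3.1,16.8,-7.5,0,0,0],[-3.1,16.8,-9.8,0,0,0],[-3.1,16.8,-11.3,0,0,0],[-3.1,16.8,-11.3,0,0,0],[-3.1,16.8,-11.3,0,0,0]]' 0
python3 -m pendant '[[0,0,0,0,0,0],[0,0,0,0,0,0],[0,0,0,0,0,0],[0,0,0,0,0,0],[0,0,0,0,0,0]]' -0.8
python3 -m pendant '[[0,0,3,0,0,0],[0,0,7,0,0,0],[1,-4,10.3,0,0,0],[2.4,-8.5,10.3,0,0,0],[3.8,-13,10.3,0,0,0],[5.2,-17.5,10.3,0,0,0],[6.6,-22,10.3,0,0,0],[8,-26.5,10.3,0,0,0],[9.4,-31,10.3,0,0,0],[10.8,-35,10.3,0,0,0],[12,-38.5,10.3,0,0,0],[12.7,-39.9,10.3,0,0,0]]'
python3 -m pendant '[[0,0,0,0,0,0],[0,0,0,0,0,0],[0,0,-2,0,0,0],[0,0,-4,0,0,0],[0,0,-5.3,0,0,0],[0,0,-6,0,0,0],[0,0,-6,0,0,0],[0,0,-6,0,0,0]]'
```

```text
t: 35.25
eef_pos: [0.5117, 0.302, 0.0473]
tool_rot: [180.0, 0.0, 5.0]
wrist_force: [-0.1, 0.2, 0.4]
grip_width: 0.502
finger_force: 0.0
t: 35.75
eef_pos: [0.5117, 0.3033, 0.0482]
tool_rot: [-180.0, -0.1, 5.0]
wrist_force: [-0.1, -1.5, 6.1]
grip_width: 0.136
finger_force: 58.7
t: 36.95
eef_pos: [0.6382, -0.1012, 0.1496]
tool_rot: [179.9, 0.0, 4.7]
wrist_force: [-0.1, -0.4, -0.6]
grip_width: 0.135
finger_force: 58.7
t: 37.75
eef_pos: [0.6384, -0.0948, 0.0907]
tool_rot: [-180.0, -0.1, 5.1]
wrist_force: [-0.2, 1.0, -0.4]
grip_width: 0.13
finger_force: 58.8
```

```bash
python3 -m pendant '[[0,0,0,0,0,0],[0,0,0,0,0,0],[0,0,0,0,0,0]]' -0.3
python3 -m pendant '[[0,0,2,0,0,0],[0,0,5,0,0,0],[-1,3,7,0,0,0],[-3,8,7,0,0,0],[-5,13,7,0,0,0],[-7,17,7,0,0,0],[-9,21,7,0,0,0],[-10,23,7,0,0,0],[-10,23,7,0,0,0],[-10,23,7,0,0,0]]'
python3 - <<'E'
from h import *
for x in traycaps(): print(x)
for x in caps(camera('side')): print(x)
E
```

```text
t: 38.05
eef_pos: [0.6382, -0.0958, 0.0906]
tool_rot: [180.0, -0.0, 5.1]
wrist_force: [0.8, 0.2, -0.5]
grip_width: 0.349
finger_force: 0.0
t: 39.05
eef_pos: [0.5383, 0.134, 0.1605]
tool_rot: [180.0, -0.0, 5.1]
wrist_force: [1.5, -0.7, 0.3]
grip_width: 0.351
finger_force: 0.0
('top', 33, array([ 0.5543, -0.1017,  0.0791]), array([ 0.5549, -0.1006,  0.0833]), np.float64(0.0872))
('top', 30, array([ 0.5722, -0.0641,  0.0786]), array([ 0.5711, -0.0634,  0.0823]), np.float64(0.0857))
('top', 33, array([ 0.5778, -0.1367,  0.0789]), array([ 0.5787, -0.1357,  0.0828]), np.float64(0.087))
('top', 32, array([ 0.5942, -0.0977,  0.0789]), array([ 0.5938, -0.0968,  0.0831]), np.float64(0.0873))
('top', 31, array([ 0.6207, -0.1324,  0.0791]), array([ 0.6195, -0.1315,  0.0828]), np.float64(0.0872))
('top', 34, array([ 0.6365, -0.0951,  0.0794]), array([ 0.637 , -0.0944,  0.083 ]), np.float64(0.0871))
(0.8, array([0.4557, 0.4321, 0.0061]), array([0.4546, 0.4338, 0.0371]), 107)
(0.57, array([0.4536, 0.277 , 0.0107]), array([0.4545, 0.2748, 0.0403]), 80)
(0.55, array([ 0.6453, -0.0835,  0.0516]), array([ 0.645 , -0.083 ,  0.0516]), 41)
(0.47, array([ 0.5415, -0.0882,  0.0539]), array([ 0.5415, -0.0882,  0.0539]), 16)
```

```bash
python3 -m pendant '[[-1.5,2.5,-1,0,0,0],[-3.5,6,-3,0,0,0],[-5.5,9.5,-5,0,0,0],[-7.5,12.5,-6.5,0,0,0],[-8.2,13.8,-6.5,0,0,0],[-8.2,13.8,-7.5,0,0,0],[-8.2,13.8,-9.8,0,0,0],[-8.2,13.8,-11.3,0,0,0],[-8.2,13.8,-11.3,0,0,0],[-8.2,13.8,-11.3,0,0,0]]' 0
python3 -m pendant '[[0,0,0,0,0,0],[0,0,0,0,0,0],[0,0,0,0,0,0],[0,0,0,0,0,0],[0,0,0,0,0,0]]' -0.8
python3 -m pendant '[[0,0,3,0,0,0],[0,0,7,0,0,0],[1.5,-3.5,10.3,0,0,0],[3.4,-7.5,10.3,0,0,0],[5.3,-11.5,10.3,0,0,0],[7.2,-15.5,10.3,0,0,0],[9.1,-19.5,10.3,0,0,0],[11,-23.5,10.3,0,0,0],[12.9,-27.5,10.3,0,0,0],[14.5,-31,10.3,0,0,0],[15.8,-33.3,10.3,0,0,0],[15.8,-33.3,10.3,0,0,0]]'
python3 -m pendant '[[0,0,0,0,0,0],[0,0,-2,0,0,0],[0,0,-4,0,0,0],[0,0,-4.4,0,0,0],[0,0,-4.4,0,0,0]]'
```

```text
t: 40.25
eef_pos: [0.4569, 0.2712, 0.0472]
tool_rot: [180.0, -0.0, 4.9]
wrist_force: [0.2, -0.3, 0.4]
grip_width: 0.5
finger_force: 0.0
t: 40.75
eef_pos: [0.4567, 0.2723, 0.0481]
tool_rot: [-180.0, -0.1, 5.0]
wrist_force: [-0.1, -1.8, 6.1]
grip_width: 0.137
finger_force: 58.7
t: 41.95
eef_pos: [0.6151, -0.0663, 0.1495]
tool_rot: [179.9, -0.0, 4.6]
wrist_force: [-1.8, -0.9, -0.6]
grip_width: 0.138
finger_force: 58.7
t: 42.45
eef_pos: [0.6132, -0.0592, 0.1057]
tool_rot: [-180.0, 0.1, 5.2]
wrist_force: [0.1, 0.1, -0.1]
grip_width: 0.138
finger_force: 58.7
```

```bash
python3 -m pendant '[[0,0,-0.6,0,0,0],[0,0,-1.2,0,0,0],[0,0,-1.6,0,0,0],[0,0,-1.6,0,0,0],[0,0,-1.6,0,0,0]]'
```

```text
t: 42.95
eef_pos: [0.6141, -0.0608, 0.0903]
tool_rot: [180.0, -0.0, 5.1]
wrist_force: [1.5, 1.1, -0.5]
grip_width: 0.137
finger_force: 58.7
```

```bash
python3 -m pendant '[[0,0,0,0,0,0],[0,0,0,0,0,0],[0,0,0,0,0,0]]' -0.3
python3 -m pendant '[[0,0,2,0,0,0],[0,0,5,0,0,0],[-1,3,9,0,0,0],[-3,8,11,0,0,0],[-5,13,13,0,0,0],[-7,18,15,0,0,0],[-9,23,15,0,0,0],[-10,27,15,0,0,0],[-10,31,15,0,0,0],[-10,31,15,0,0,0],[-10,31,15,0,0,0]]'
python3 - <<'E'
from h import *
for x in traycaps(): print(x, round(float(np.hypot(*(x[2][:2]-[.5954,-.0978]))),4))
p=camera('top');q=camera('side')
for x in brass(p,(360,280,460,330)): print(x)
save(p,'a.png',(368,225,448,325),6); save(q,'b.png',(300,140,440,240),4)
A=cv2.imread('pics/a.png')[:,:400];B=cv2.imread('pics/b.png')[:,:];c=np.zeros((600,800,3),np.uint8);c[:600,:400]=A;c[:400,400:800]=B[:,100:500]
cv2.imwrite('pics/9.png',c)
E
```

```text
t: 43.25
eef_pos: [0.6142, -0.0608, 0.0905]
tool_rot: [180.0, -0.0, 5.1]
wrist_force: [-0.0, 0.6, 0.9]
grip_width: 0.351
finger_force: 0.0
t: 44.35
eef_pos: [0.5132, 0.2514, 0.2405]
tool_rot: [-180.0, -0.0, 5.3]
wrist_force: [0.5, -1.1, -0.2]
grip_width: 0.349
finger_force: 0.0
('top', 32, array([ 0.5541, -0.1015,  0.0789]), array([ 0.5549, -0.1008,  0.0834]), np.float64(0.0864)) 0.0415
('top', 34, array([ 0.5715, -0.0643,  0.079 ]), array([ 0.571 , -0.0636,  0.0833]), np.float64(0.0874)) 0.0412
('top', 32, array([ 0.5777, -0.1372,  0.0791]), array([ 0.578 , -0.1359,  0.0819]), np.float64(0.0877)) 0.0432
('top', 30, array([ 0.5944, -0.0979,  0.0814]), array([ 0.5948, -0.0978,  0.0833]), np.float64(0.0875)) 0.001
('top', 31, array([ 0.6128, -0.0601,  0.0789]), array([ 0.6117, -0.061 ,  0.0831]), np.float64(0.0868)) 0.0415
('top', 32, array([ 0.6203, -0.1327,  0.0817]), array([ 0.62  , -0.1319,  0.0834]), np.float64(0.0877)) 0.0429
('top', 34, array([ 0.6366, -0.0952,  0.0798]), array([ 0.637 , -0.0944,  0.083 ]), np.float64(0.0876)) 0.0413
(np.int32(34), array([388, 309,   5,  12], dtype=int32), array([389.7, 314.1]), array([ 0.4448, -0.0642,  0.034 ]))
```

View pics/9.png

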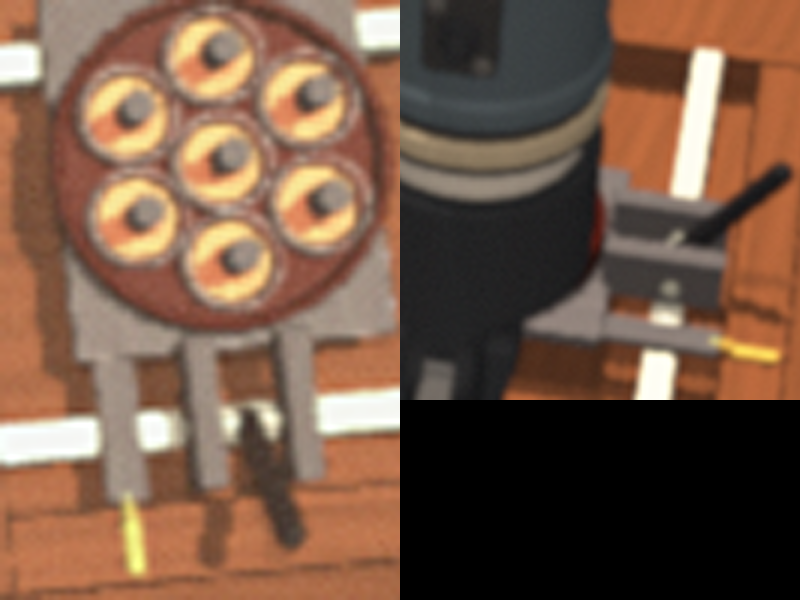

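The picture shows all seven capsules flat in a honeycomb in the tray, with the centre one at crop (228,158). The lever is closed and the pointer is on the mark at (130,530). I hand it in.

```bash
python3 -c "
from station import finish_job; print(finish_job())"
```

```text
the job is handed in; nothing more can be done
None
```

The job is handed in: the last pictures show the carriage clamped on the mark and all seven capsules flat in the tray as a honeycomb, one in the middle and six around it; the hand-in call returned no verdict.

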